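Load a wooden rod on the button-slicing bench

TASK

Set up the wooden rod for slicing buttons: draw it hand over hand out of its storage tube, along the two V rests and into the saw guide, until it lies in both rests, clear of the tube, with its leading end up against the end stop. Then fold the hinged keeper down onto the rod so that it is held in its rest. Do not let the rod fall, and leave everything else on the table and on the bench where it is.

Things in the scene. Friction and masses are not known exactly. Their poses are not given: they have to be found in the camera images.
- bench: Fixed slicing bench: dark wood board 110 x 990 x 18 mm carrying, in line from its +y end to its -y end: storage tube, plain V rest, V rest with hinged keeper, saw guide, end stop. Origin on the table under the rod's line, z up. The rod is drawn along bench -y; bench +x is the side away from the robot. All points on the bench share its axes. Rod axis height: 85 mm in the tube, 84.5 mm in the rests.
- rod: Plain wooden rod, 20 mm diameter, 460 mm long, about 0.1 kg, ends bevelled by 3.5 mm over 7 mm. Origin on its axis at mid-length; its y axis runs along it, -y towards the leading end (it may roll about that axis). At the start it lies on the floor of the tube with 60 to 110 mm sticking out of the mouth.
- rod_lead (a point): Centre of the rod's leading end (the end that sticks out of the tube), 230 mm from its middle. The other end, the tail, is hidden in the tube at the start.
- tube_mouth (a point): Mouth of the grey plastic storage tube, on the axis of the rod as it lies in the tube (bench y = +250 mm, 85 mm above the table). Tube 32 mm outside, 26 mm inside (the rod slides loosely), 420 mm long towards bench +y, capped at its far end; its top is 104 mm above the table.
- plain_rest (a point): The plain V rest (steel angle on a post, 18 mm long along the rod), 200 mm from the mouth (bench y = +50 mm): axis of a rod lying in it. The V's tips stand 5 mm above that axis and 22 mm either side, so fingers closed on the rod cannot pass a rest. Free rod: 191 mm from mouth to this rest, 159 mm between the rests; 65 mm free height under the rod there.
- keeper_rest (a point): The V rest with the keeper, 24 mm long along the rod, 380 mm from the mouth (bench y = -130 mm): the axis of a rod lying in it.
- stop_face (a point): Point of the steel end stop that the rod's leading end must touch, on the axis of a rod in the rests, 510 mm from the mouth (bench y = -260 mm). It faces bench +y: the leading end's y in this point's axes is the gap left. The last 56 mm run between the saw guide's wooden cheeks, 36 mm apart, tops 108 mm above the table. With the rod against the stop its tail is 50 mm clear of the tube.
- keeper (a joint): Angle of the keeper, a flat steel bar 102 x 20 x 6 mm hinged on the far (+x) side of the keeper rest, rubber pad under it. 0 = level; grows as it opens, up to 2.0. Starts at 1.5 to 1.95, upright or leaning away from the robot. Stiff hinge: stays where it is left, turns at about 1.5 N at its tip. Folded towards the robot (-x) it crosses the rod and its pad bears on it at about 0.06.
- keeper_hinge (a point): Hinge axis of the keeper (along bench y), 44 mm on the far side of the rod's axis and 101 mm above the table.
- keeper_tip (a point): Free end of the keeper, 102 mm from the hinge; folded down it reaches 58 mm to the robot's side of the rod's axis.
- saw: Back saw with brass spine and wooden handle, 365 x 60 x 22 mm, lying on the table. Bystander.
- glue: White glue bottle, 56 mm diameter, 160 mm tall. Bystander.
- pencil_cup: Blue cup with pencils, 80 mm diameter, about 165 mm tall in all. Bystander.
- tape_stand: Black tape dispenser, 60 x 150 x 87 mm. Bystander.
- button_tray: Shallow red tray of buttons, 150 x 210 x 35 mm. Bystander.
- sanding_block: Cork sanding block, 65 x 110 x 28 mm. Bystander.
- slice_a: Sawn slice of rod, 20 mm diameter, 12 mm tall, standing on the bench's board. Bystander.
- slice_b: Sawn slice of rod, 20 mm diameter, 24 mm tall, standing on the bench's board. Bystander.

How it is judged (in metres and radians):
On the way, in this order (a step that is already met when the one before it is completed fails the run):
1. the rod is drawn half its length out of the tube (y of rod in the frame of tube_mouth below 0 m), for 0.05 s.
2. the rod lies in both V rests, clear of the tube, with its leading end against the end stop, the keeper still open (y of rod_lead in the frame of stop_face below 0.004 m and y of rod in the frame of tube_mouth below -0.25 m and angle between the y axis of rod and the y axis of bench, either way round below 0.02 rad and x of rod_lead in the frame of stop_face between -0.006 and 0.006 m and x of rod in the frame of stop_face between -0.006 and 0.006 m and z of rod_lead in the frame of stop_face between -0.006 and 0.006 m and z of rod in the frame of stop_face between -0.006 and 0.006 m and value of joint keeper above 0.8 rad), for 0.2 s.
At the end, for the whole second after the job is handed in: The rod lies still in both V rests (its middle and its leading end within 6 mm of the rests' line, sideways and in height, and parallel to it within 0.02 rad), clear of the tube, its leading end within 4 mm of the end stop, and the keeper is folded down onto it (angle under 0.12 rad) (y of rod_lead in the frame of stop_face below 0.004 m and y of rod in the frame of tube_mouth below -0.25 m and angle between the y axis of rod and the y axis of bench, either way round below 0.02 rad and x of rod_lead in the frame of stop_face between -0.006 and 0.006 m and x of rod in the frame of stop_face between -0.006 and 0.006 m and z of rod_lead in the frame of stop_face between -0.006 and 0.006 m and z of rod in the frame of stop_face between -0.006 and 0.006 m and value of joint keeper below 0.12 rad and linear speed of rod below 0.02 m/s); the robot touches nothing.
It fails at once if the rod falls (its middle drops below 60 mm above the table) (height (world z) of rod below 0.06 m).
It fails at once if a bystander (saw, glue bottle, pencil cup, tape dispenser, button tray, sanding block or rod slice) is moved by more than 30 mm (distance of any of saw, glue, pencil_cup, tape_stand, button_tray, sanding_block, slice_a, slice_b from where it was at the start of the episode above 0.03 m).
It also fails if it takes over 61 s, if anything falls off the work surface, if the arm or the gripper's body presses on something with over 40 N, if the wrist force passes 120 N, or if a joint passes its speed limit or range.

ROBOT

A 6-joint arm with a two-finger parallel gripper is mounted at the origin on the work surface. World frame = base frame: x ahead of the robot, y to its left, z up, the work surface at z = 0. Lengths are in mm, angles in rad, forces in N, time in s.
With the tool pointing down it reaches from about 300 to 775 mm from the base axis. Payload 14.6 kg.
Tool frame: the origin (TCP) lies between the finger pads; the fingertips stand 8 mm ahead of it and the grasp point (between the pads) lies 11 mm behind it; z points along the fingers, y is the direction in which the jaws open and shut (so a half turn about z gives the same grasp; the last joint's range is limited). The gripper opens to 94 mm and grips with 3 to 60 N. Pads are 16 mm wide; open, the fingers measure 119 mm over their backs; the gripper's body (75 mm by 177 mm) begins 78 mm behind the grasp point.
Start: joints at [1.113, 0.3, 1.521, -0, 1.321, -0.067], TCP at [209.507, 508.523, 213.446] pointing down, gripper open.
Joint ranges: [-3.03, 3.03], [-0.79, 2.21], [0.23, 2.52], [-1.04, 4.18], [0, 3.07], [-2.55, 2.55]. Speed limits (rad/s): [2.22, 2.22, 2.57, 3.14, 3.14, 3.14].

INTERFACE

Orientations are given as [roll, pitch, yaw] about the fixed x, y, z axes, in that order (R = Rz(yaw) Ry(pitch) Rx(roll)).
In Python, from cell import manip, cams, models gives the robot as it stands. The module is installed in compiled form; this text tells all that it offers.
- The arm moves only by the shell command python3 -m pendant 'ROWS' [OPENING] [FORCE]. ROWS is JSON, a list that holds one entry, the list of rows, each a list of 4 numbers: the shift along the tool's x, y, z in cm, then the turn about the tool's z in rad. In form: [[[x, y, z, roll], ...]]. A call has 1 to 5 rows; each row is the pose to reach, as a shift and turn from the pose commanded when the call began, along the tool's axes at that moment; what a row does not reach only later rows make up. A row lasts 1/10 s, in which the tool goes at most 50 mm and 8.59 degrees, less where a joint would pass 70% of its speed; a pose out of reach is approached as far as the arm can. A call with a gripper value outside its range is refused whole. OPENING is the opening, from -1 (shut) to 1 (fully open), so that 0 is half open, set as the call begins (- or left out, the last holds). The fingers move at their own pace and stop on an object; FORCE is the grip in N (left out, the last holds). Time passes only in rows, so rows that repeat a pose let the fingers close. It gives the time, the measured TCP pose, the force and the opening at its end, in the units of the state.
- manip.read_state(): the state, without advancing time (a new reading comes with each control period).
- cams.camera(name): name is "scene" or "top" or "wrist"; returns a dict with "frame" (384x512x3 uint8, red, green, blue), "K" (3x3 intrinsics, pixels), "D" ([k1, k2, p1, p2, k3] as OpenCV has them; the pictures are not rectified), "pose" (4x4, takes a point from camera to world coordinates). Camera axes: x right, y down, z forward; pixel columns grow to the right and rows downward; lengths in mm; the calibration is good to about 2 mm. A picture is of the moment at which its call begins. There is no depth.
- manip.sign_off(): hands the job in, once; it reports no verdict.
Trained networks look in the newest picture that a camera, given by its name, has taken for a name from the list of things; names that differ only in an ending like _2 or _b are one class to them, and where a whole thing is asked for, a point or a joint stands for the part that bears it (a point fixed in the world has none). Each returns a list of dicts, best first, with "score" (0 to 1); they miss things now and then, are a little off and sometimes report something else, mostly with a low value. They report only what shows in the picture. A call takes as long as a camera call.
- models.regions_of(camera, name): "pixels" (384x512 bool, what is visible of it) and "point" ([column, row] in pixels, amid what is visible of it).
The state is a dict: "clock": time; "joints": joint angles; "qd": joint speeds; "effort": joint torques, N m; "eef_pos": TCP position; "eef_rot": TCP orientation; "wrist_force": force on the tool from outside, world axes, zero at the start; "moment": the same for the moment, N m; "finger_gap": finger opening in mm.
Only numpy, scipy, OpenCV 4.12 (cv2) and the standard library are available. Lean on these libraries where they do the work, as an engineer would, in place of code of your own. Each camera call takes 0.05 s, during which the arm holds its last target.

## Working session

There is one attempt and no reset: what is moved stays moved. The work goes in short steps, Python scripts to look and compute and a shell command to move; the robot and the scene stay as the last step left them, time stands still between calls to the robot, and variables do not carry over. Pictures are saved under pics/ and viewed, and the job is handed in when it is done.

```bash
mkdir -p pics; ls
python3 - <<'E'
from cell import manip,cams,models
import cv2,numpy as np
print(manip.read_state())
for n in ["scene","top","wrist"]:
    c=cams.camera(n); cv2.imwrite(f"pics/{n}0.png",c["frame"][:,:,::-1]); print(n,c["K"],c["D"],c["pose"])
E
```

```text
pics
{'clock': 0.0, 'joints': array([ 1.11341032e+00,  3.00438398e-01,  1.52156606e+00, -2.47315730e-05,
        1.32070991e+00, -6.66075496e-02]), 'qd': array([ 1.56223691e-03, -5.10888560e-04,  1.24270413e-03,  5.88836365e-05,
        2.10290889e-03,  8.56952787e-04]), 'effort': array([-5.88295225e-04, -5.31806874e+01, -3.52731049e+01,  7.08709541e-02,
        2.44980451e-02, -6.70662280e-05]), 'eef_pos': array([209.40109891, 508.30673091, 212.91062114]), 'eef_rot': array([-3.14047184e+00, -5.07569953e-05,  2.75082030e+00]), 'wrist_force': array([-0.97302824, -0.35879505,  1.11500409]), 'moment': array([ 0.04009564, -0.04359692, -0.03855613]), 'finger_gap': 93.93785575851604}
scene [[492.19682259   0.         248.59464469]
 [  0.         492.19682259 189.94464729]
 [  0.           0.           1.        ]] [-0.18482594  0.          0.          0.          0.        ] [[-1.51713262e-01  6.12754358e-01 -7.75574099e-01  1.90371549e+03]
 [ 9.88416537e-01  9.08918060e-02 -1.21537771e-01  1.41693419e+02]
 [-3.97946800e-03 -7.85029156e-01 -6.19446033e-01  1.16959993e+03]
 [ 0.00000000e+00
[... 276 characters left out ...]
1  1.45406457e-01  3.19007893e+02]
 [-9.99883103e-01  1.18074010e-02  9.71418185e-03 -7.07511532e+01]
 [-1.13272941e-02 -1.45289695e-01 -9.89324313e-01  1.59577489e+03]
 [ 0.00000000e+00  0.00000000e+00  0.00000000e+00  1.00000000e+00]]
wrist [[269.12212867   0.         256.46292864]
 [  0.         269.12212867 196.83939786]
 [  0.           0.           1.        ]] [-0.01152705  0.          0.          0.          0.        ] [[ 3.80661744e-01  8.86268895e-01  2.63863759e-01  1.32355180e+02]
 [ 9.24709946e-01 -3.63952753e-01 -1.11579161e-01  5.40406524e+02]
 [-2.85519874e-03  2.86471360e-01 -9.58084551e-01  3.84620312e+02]
 [ 0.00000000e+00  0.00000000e+00  0.00000000e+00  1.00000000e+00]]
```

View pics/scene0.png

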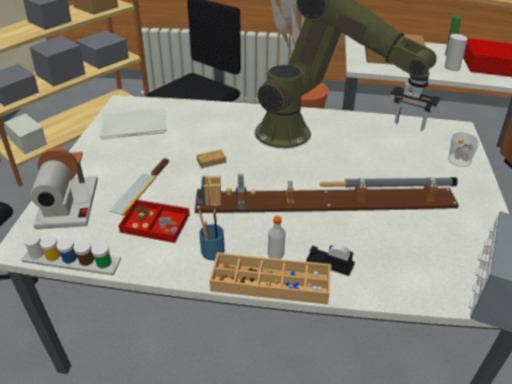

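View pics/top0.png

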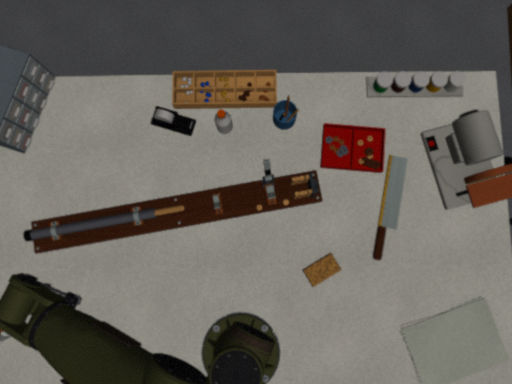

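View pics/wrist0.png

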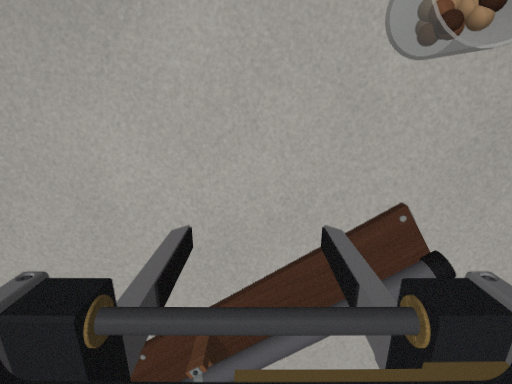

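The top view shows the bench running from (30,235) to (320,185). The tube mouth is near (152,214), the rod lead near (184,209), and the keeper stands open near (267,165). I'll zoom in to measure these.

Run:
```python
import cv2
a=cv2.imread("pics/top0.png")[150:260,15:335]
cv2.imwrite("pics/top0z1.png",cv2.resize(a[:, :165],None,fx=4.8,fy=4.8,interpolation=cv2.INTER_CUBIC))
cv2.imwrite("pics/top0z2.png",cv2.resize(a[:90,155:],None,fx=4.8,fy=4.8,interpolation=cv2.INTER_CUBIC))
```

```text
(no output)
```

View pics/top0z1.png

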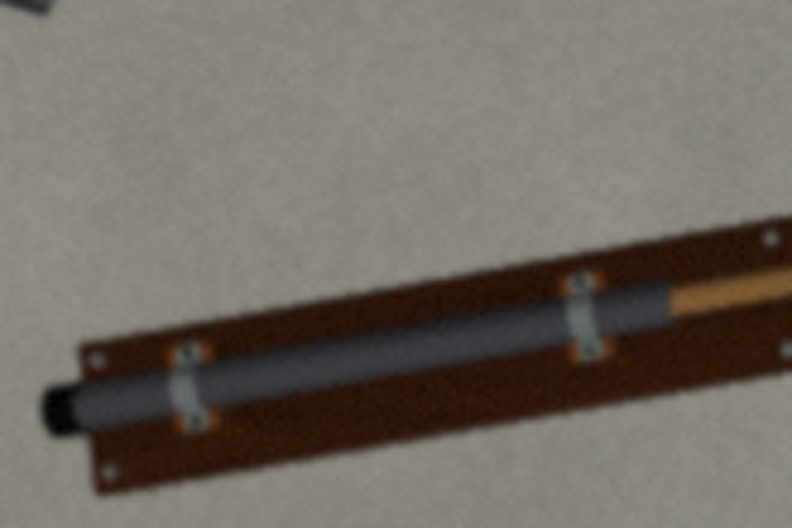

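View pics/top0z2.png

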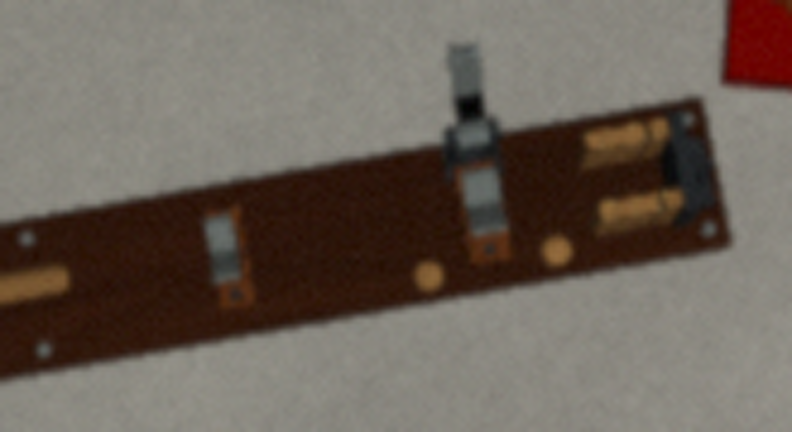

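```bash
cat > h.py <<'E'
from cell import manip,cams,models
import cv2,numpy as np
def ray(c,px):
    u=cv2.undistortPoints(np.array([[px]],float),c["K"],np.array(c["D"]))[0,0]
    P=c["pose"]; return P[:3,3],P[:3,:3]@np.array([u[0],u[1],1.])
def onz(c,px,z):
    o,d=ray(c,px); return o+d*(z-o[2])/d[2]
def proj(c,p):
    P=np.linalg.inv(c["pose"]); q=P[:3,:3]@np.asarray(p,float)+P[:3,3]
    return cv2.projectPoints(q.reshape(1,1,3),np.zeros(3),np.zeros(3),c["K"],np.array(c["D"]))[0][0,0]
E
python3 - <<'E'
from h import *
c=cams.camera("top")
s=4.8
f1=lambda x,y:((x+.5)/s-.5+15,(y+.5)/s-.5+150)
f2=lambda x,y:((x+.5)/s-.5+170,(y+.5)/s-.5+150)
for n,p,z in [("LT",f1(80,345),18),("LB",f1(97,495),18),("RT",f2(700,98),18),("RB",f2(731,243),18),
 ("capc",f1(60,410),85),("mouth",f1(672,302),90),("rodlead",f2(68,278),88),("plainN",f2(206,250),85),("plain far tip",f2(221,212),89.5),("plain near tip",f2(232,284),89.5),("keep c far",f2(478,170),89.5),("keep near",f2(489,232),89.5),("stop",f2(666,170),85),("sliceA",f2(429,268),30),("sliceB",f2(557,245),42)]:
    print(n,np.round(p,1),onz(c,p,z).round(1))
E
```

```text
LT [ 31.3 221.5] [432.5 708.7  18. ]
LB [ 34.8 252.7] [327.1 690.5  18. ]
RT [315.4 170. ] [ 598.  -260.2   18. ]
RB [321.9 200.2] [ 494.1 -279.1   18. ]
capc [ 27.1 235. ] [383.9 686.8  85. ]
mouth [154.6 212.5] [452.4 270.6  90. ]
rodlead [183.8 207.5] [467.8 176.6  88. ]
plainN [212.5 201.7] [486.1  83.9  85. ]
plain far tip [215.6 193.8] [511.2  73.4  89.5]
plain near tip [217.9 208.8] [462.4  65.9  89.5]
keep c far [269.2 185. ] [ 537.8 -100.4   89.5]
keep near [271.5 197.9] [ 495.6 -107.2   89.5]
stop [308.4 185. ] [ 536.9 -227.8   85. ]
sliceA [259.  205.4] [477.7 -66.4  30. ]
sliceB [285.6 200.6] [ 491.5 -155.3   42. ]
```

```bash
cat >> h.py <<'E'
YAW=0.1695; O=np.array([494.9,23.4,0])
def b2w(b,yaw=None,o=None):
    yaw=YAW if yaw is None else yaw; o=O if o is None else o
    c,s=np.cos(yaw),np.sin(yaw); b=np.asarray(b,float)
    return np.array([c*b[0]-s*b[1],s*b[0]+c*b[1],b[2]])+o
def w2b(w):
    c,s=np.cos(YAW),np.sin(YAW); d=np.asarray(w,float)-O
    return np.array([c*d[0]+s*d[1],-s*d[0]+c*d[1],d[2]])
def overlay(c,img=None):
    k=4; f=cv2.resize((c["frame"] if img is None else img)[:,:,::-1],None,fx=k,fy=k,interpolation=cv2.INTER_CUBIC)
    def P(b): 
        p=proj(c,b2w(b)); return tuple(int(v) for v in (p*k+k/2))
    def L(*bs,col=(0,255,255)):
        for a,b in zip(bs[:-1],bs[1:]): cv2.line(f,P(a),P(b),col,1)
    L((-55,-301,18),(55,-301,18),(55,689,18),(-55,689,18),(-55,-301,18))
    L((0,-260,84.5),(0,250,85),col=(0,255,0))
    for y in(50,-130): L((-22,y,89.5),(0,y,74),(22,y,89.5),col=(255,255,0))
    L((-16,250,85),(0,250,69),(16,250,85),(0,250,101),(-16,250,85))
    L((-18,-260,108),(-18,-204,108)); L((18,-260,108),(18,-204,108)); L((-18,-260,84),(18,-260,84),col=(0,0,255))
    L((44,-142,101),(44,-118,101),col=(255,0,255))
    return f
E
python3 - <<'E'
from h import *
for n,(x0,x1,y0,y1) in {"top":(140,335,150,240),"scene":(185,335,165,215)}.items():
    c=cams.camera(n); f=overlay(c)
    f=f[y0*4:y1*4,x0*4:x1*4]; cv2.imwrite(f"pics/ov_{n}.png",f)
E
```

```text
(no output)
```

View pics/ov_top.png

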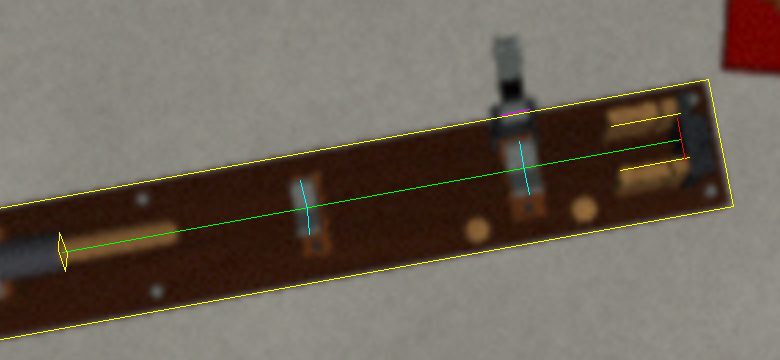

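View pics/ov_scene.png

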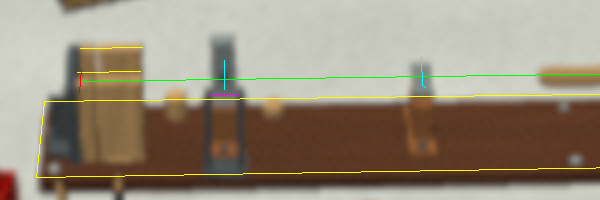

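```bash
cat >> h.py <<'E'
from scipy.spatial.transform import Rotation as Ro
def st():
    s=manip.read_state(); R=Ro.from_euler("xyz",s["eef_rot"]).as_matrix()
    return s,R
def togo(b,yaw=None):
    s,R=st(); yaw=YAW+np.pi/2 if yaw is None else yaw
    d=R.T@(b2w(b)-s["eef_pos"]); a=s["eef_rot"][2]-yaw; a=(a+np.pi)%(2*np.pi)-np.pi
    print("togo cm",(d/10).round(2),"turn",round(a,3),"| bench tcp",w2b(s["eef_pos"]).round(1),"F",s["wrist_force"].round(1),"gap",round(s["finger_gap"],1),"t",round(s["clock"],2))
E
python3 -c "
from h import *
togo((0,200,180))"
```

```text
togo cm [-34.24 -17.03   3.33] turn 1.011 | bench tcp [-199.5  526.3  213.3] F [ 0.4 -0.1 -0.5] gap 94.1 t 0.3
```

```bash
python3 -m pendant '[[[-3.4,-1.7,0,0.14],[-6.8,-3.4,0,0.28],[-10.2,-5.1,0,0.42],[-13.6,-6.8,0,0.56],[-17,-8.5,0,0.7]]]' 1; python3 -c "
from h import *
togo((0,200,180))"
```

```text
clock: 0.8
eef_pos: [335.1, 363.9, 213.5]
eef_rot: [3.141, -0.0, 2.045]
wrist_force: [1.4, -0.0, -0.0]
finger_gap: 93.6
togo cm [-18.52   4.67   3.35] turn 0.305 | bench tcp [-100.1  362.6  213.5] F [ 1.4 -0.  -0. ] gap 93.6 t 0.8
```

```bash
python3 -m pendant '[[[-4,1,0.5,0.1],[-8,2,1,0.2],[-12,3,2,0.3],[-16,4,3,0.305],[-18.5,4.7,3.3,0.305]]]' 1; python3 -m pendant '[[[0,0,0,0],[0,0,0,0]]]'
python3 - <<'E'
from h import *
togo((0,200,180))
for n in ("wrist","top"):
    c=cams.camera(n); cv2.imwrite(f"pics/{n}1.png",overlay(c)[::2,::2] if n=="wrist" else overlay(c)[600:1000,560:1340])
cv2.imwrite("pics/wrist1r.png",cv2.resize(cams.camera("wrist")["frame"][:,:,::-1],None,fx=1.5,fy=1.5))
E
```

```text
clock: 1.3
eef_pos: [462.5, 220.6, 179.5]
eef_rot: [-3.141, 0.0, 1.744]
wrist_force: [-0.2, -0.2, 0.1]
finger_gap: 93.8
clock: 1.5
eef_pos: [461.3, 222.8, 180.4]
eef_rot: [-3.141, -0.0, 1.745]
wrist_force: [-0.7, -0.1, -0.7]
finger_gap: 93.9
togo cm [-0.22 -0.05  0.04] turn 0.005 | bench tcp [  0.5 202.2 180.4] F [-0.7 -0.1 -0.7] gap 93.9 t 1.5
```

```bash
python3 -c "
import cv2
a=cv2.imread('pics/wrist1.png');print(a.shape);cv2.imwrite('pics/wrist1s.png',cv2.resize(a,(780,585)))"
```

```text
(768, 1024, 3)
```

View pics/wrist1s.png

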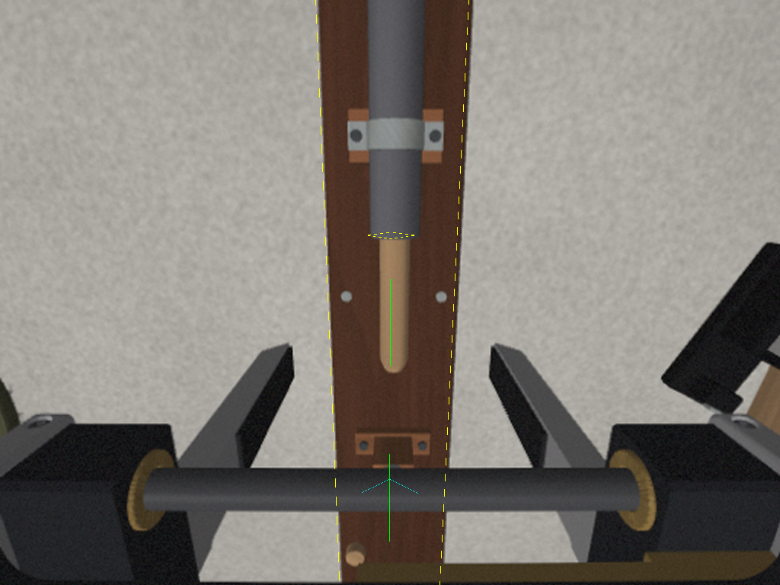

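View pics/top1.png

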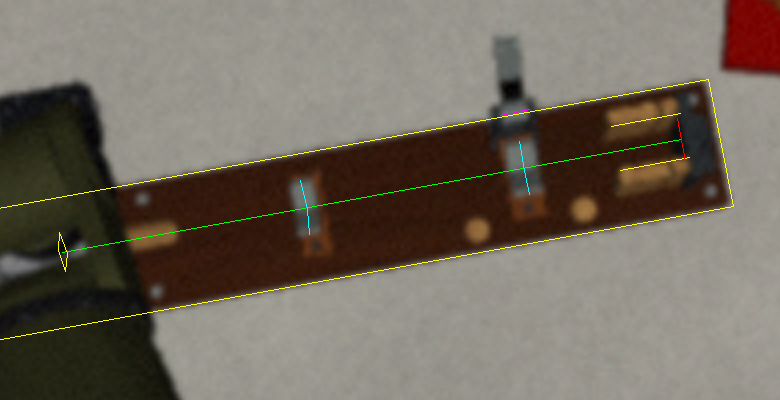

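Overlay and image agree within about 1.5 mm. In the wrist view the rod runs from the mouth (392,236) to its lead (393,372), so I'll descend and grasp.

```bash
python3 -m pendant '[[[0,0,3.5,0.005],[0.1,0,7,0.005],[0.3,0.05,10.2,0.005],[0.3,0.1,10.6,0.005],[0.3,0.1,10.6,0.005]]]' 1; python3 -m pendant '[[[0,0,0,0],[0,0,0,0],[0,0,0,0],[0,0,0,0],[0,0,0,0]]]' -1 20;python3 -m pendant '[[[0,0,0,0],[0,0,0,0],[0,0,0,0],[0,0,0,0],[0,0,0,0]]]'; python3 -c "
from h import *
togo((0,70,76))
c=cams.camera('wrist');cv2.imwrite('pics/w2.png',c['frame'][:,:,::-1])"
```

```text
clock: 2.15
eef_pos: [461.7, 226.5, 74.9]
eef_rot: [-3.141, 0.0, 1.742]
wrist_force: [0.5, -0.3, 0.6]
finger_gap: 94.1
clock: 2.65
eef_pos: [462.0, 225.9, 74.7]
eef_rot: [3.141, -0.0, 1.741]
wrist_force: [0.4, 0.1, 0.6]
finger_gap: 57.4
clock: 3.15
eef_pos: [461.9, 225.9, 74.4]
eef_rot: [3.142, 0.0, 1.741]
wrist_force: [-0.2, -0.0, 1.0]
finger_gap: 19.5
togo cm [-13.52  -0.17  -0.16] turn 0.001 | bench tcp [  1.7 205.2  74.4] F [-0.2 -0.   1. ] gap 19.5 t 3.15
```

View pics/w2.png

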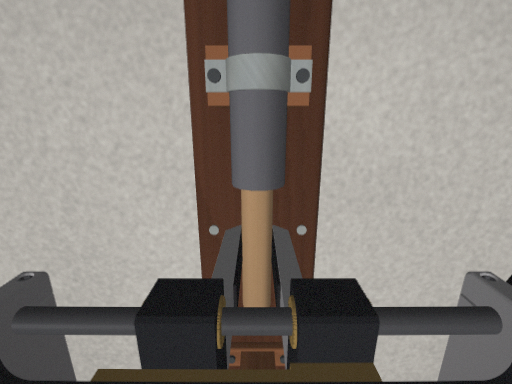

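The gap of 19.5 mm shows the rod is gripped, with the fingers either side of it at about (257,240). Next I'll draw it out.

```bash
python3 -m pendant '[[[0,0,-0.1,0],[-1.5,0,-0.12,0],[-4,0,-0.12,0],[-6.5,0,-0.12,0],[-9,0,-0.12,0]]]'; python3 -m pendant '[[[-2,0,0,0],[-3.5,0,0,0],[-4.3,0,0,0],[-4.3,0,0,0],[-4.3,0,0,0]]]'
python3 - <<'E'
from h import *
togo((0,235,76))
c=cams.camera('top');cv2.imwrite('pics/t3.png',overlay(c)[600:1000,560:1340]);c=cams.camera('scene');cv2.imwrite('pics/s3.png',cv2.resize(c['frame'][140:230,180:380,::-1],None,fx=4,fy=4,interpolation=2))
E
```

```text
clock: 3.7
eef_pos: [477.2, 135.5, 75.7]
eef_rot: [-3.142, 0.0, 1.741]
wrist_force: [1.0, -0.1, -0.2]
finger_gap: 19.3
clock: 4.2
eef_pos: [484.3, 94.9, 75.7]
eef_rot: [-3.142, -0.0, 1.741]
wrist_force: [0.2, -0.3, -0.2]
finger_gap: 18.9
togo cm [16.27 -0.16 -0.03] turn 0.0 | bench tcp [ 1.7 72.3 75.7] F [ 0.2 -0.3 -0.2] gap 18.9 t 4.2
```

View pics/t3.png

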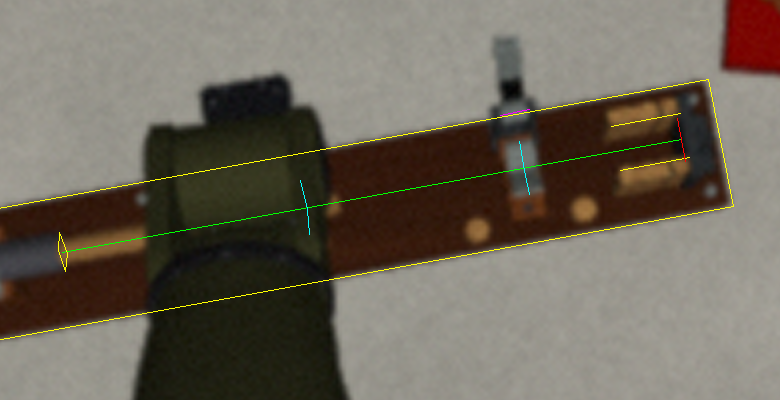

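View pics/s3.png

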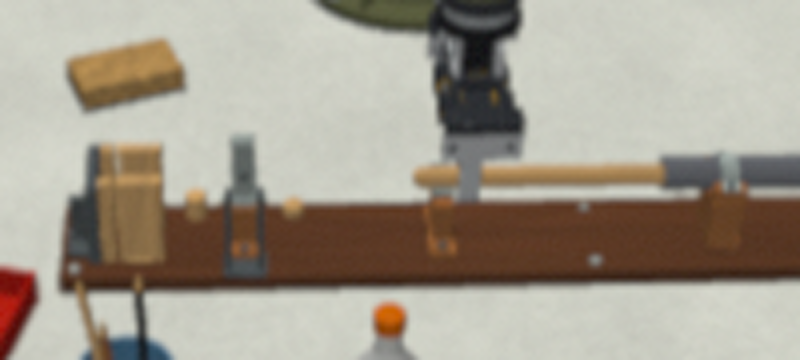

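The lead is now about 24 mm past the plain rest (scene zoom 414,177), so the rod is supported there and in the tube. I'll release, go back and regrip.

```bash
python3 -m pendant '[[[0,0,0.1,0],[0,0,0.12,0],[0,0,0.12,0]]]'; python3 -m pendant '[[[0,0,0,0],[0,0,0,0],[0,0,0,0],[0,0,0,0],[0,0,0,0]]]' 0; python3 -m pendant '[[[3,0,0,0],[7,0,0,0],[11,0,0,0],[15,0,0,0],[15.9,0,0,0]]]';python3 - <<'E'
from h import *
togo((0,232,75))
for n in ('wrist','scene'):
    c=cams.camera(n);cv2.imwrite(f'pics/{n}4.png',c['frame'][:,:,::-1] if n=='wrist' else cv2.resize(c['frame'][140:230,180:380,::-1],None,fx=4,fy=4,interpolation=2))
E
```

```text
clock: 4.6
eef_pos: [484.5, 95.2, 74.5]
eef_rot: [3.141, -0.0, 1.741]
wrist_force: [0.8, 1.5, 0.5]
finger_gap: 19.3
clock: 5.1
eef_pos: [484.4, 94.8, 74.4]
eef_rot: [-3.142, 0.0, 1.741]
wrist_force: [0.3, -0.3, -0.0]
finger_gap: 47.0
clock: 5.6
eef_pos: [456.7, 254.5, 74.5]
eef_rot: [3.141, -0.0, 1.744]
wrist_force: [0.6, -0.6, 1.0]
finger_gap: 46.9
togo cm [-0.22 -0.13 -0.05] turn 0.003 | bench tcp [  1.3 234.2  74.5] F [ 0.6 -0.6  1. ] gap 46.9 t 5.6
```

View pics/scene4.png

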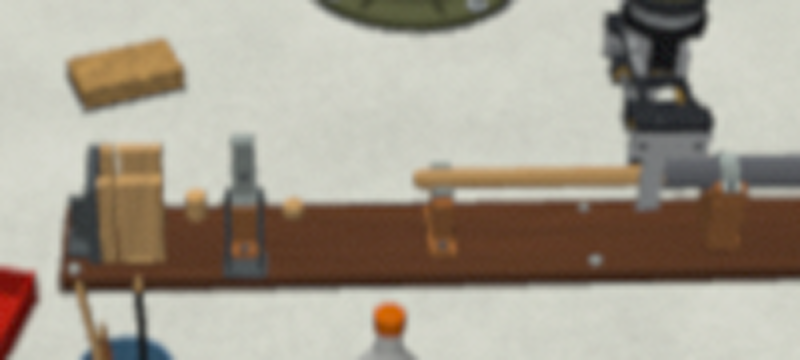

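View pics/wrist4.png

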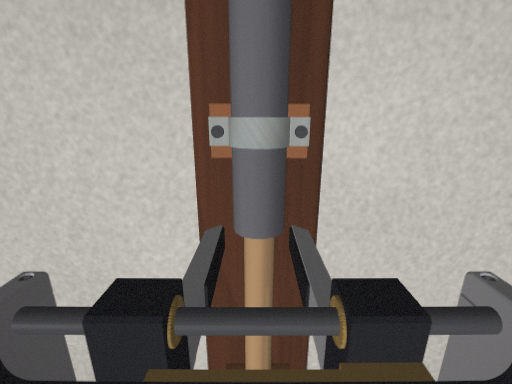

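The rod sits in the plain rest (lead at 414,178). The fingers are very close to the mouth (scene 662,170), so I'll back off 6 mm before closing.

```bash
python3 -m pendant '[[[-0.6,0,0,0],[-0.6,0,0,0]]]'; python3 -m pendant '[[[0,0,0,0],[0,0,0,0],[0,0,0,0],[0,0,0,0],[0,0,0,0]]]' -1 20; python3 -m pendant '[[[0,0,-0.05,0],[-1.5,0,-0.08,0],[-4.5,0,-0.08,0],[-7.5,0,-0.08,0],[-10.5,0,-0.08,0]]]'; python3 -c "
from h import *
togo((0,72,75))"
```

```text
clock: 5.9
eef_pos: [458.9, 243.9, 74.4]
eef_rot: [-3.141, 0.0, 1.739]
wrist_force: [-0.3, 0.5, 0.6]
finger_gap: 46.9
clock: 6.4
eef_pos: [458.6, 245.6, 74.5]
eef_rot: [3.141, 0.0, 1.741]
wrist_force: [0.8, -1.4, 0.2]
finger_gap: 19.5
clock: 6.9
eef_pos: [476.2, 140.3, 75.2]
eef_rot: [-3.141, 0.0, 1.741]
wrist_force: [-0.3, -0.3, -0.9]
finger_gap: 19.9
togo cm [-4.64 -0.13  0.02] turn 0.001 | bench tcp [  1.3 118.4  75.2] F [-0.3 -0.3 -0.9] gap 19.9 t 6.9
```

```bash
python3 -m pendant '[[[-2,0,0,0],[-3.8,0,0,0],[-4.6,0,0,0],[-4.6,0,0,0]]]'
python3 - <<'E'
from h import *
togo((0,228,75))
for n in ('top','scene'):
    c=cams.camera(n);cv2.imwrite(f'pics/{n}5.png',overlay(c)[600:1000,560:1340] if n=='top' else cv2.resize(c['frame'][140:230,180:380,::-1],None,fx=4,fy=4,interpolation=2))
E
```

```text
clock: 7.3
eef_pos: [484.1, 95.8, 75.2]
eef_rot: [-3.141, 0.0, 1.739]
wrist_force: [0.5, -1.0, -0.9]
finger_gap: 19.6
togo cm [15.48 -0.17  0.02] turn -0.001 | bench tcp [ 1.5 73.2 75.2] F [ 0.5 -1.  -0.9] gap 19.6 t 7.3
```

View pics/scene5.png

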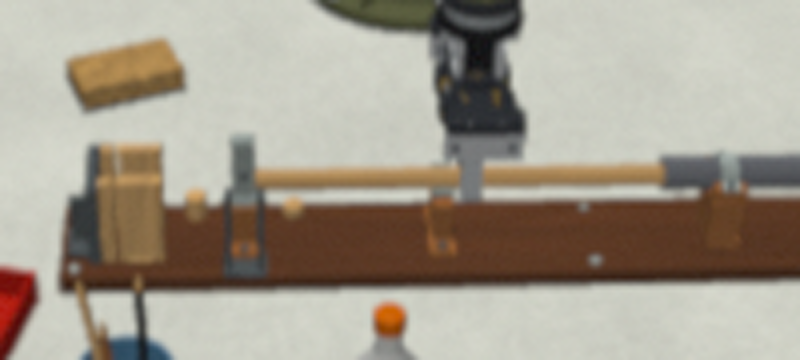

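View pics/top5.png

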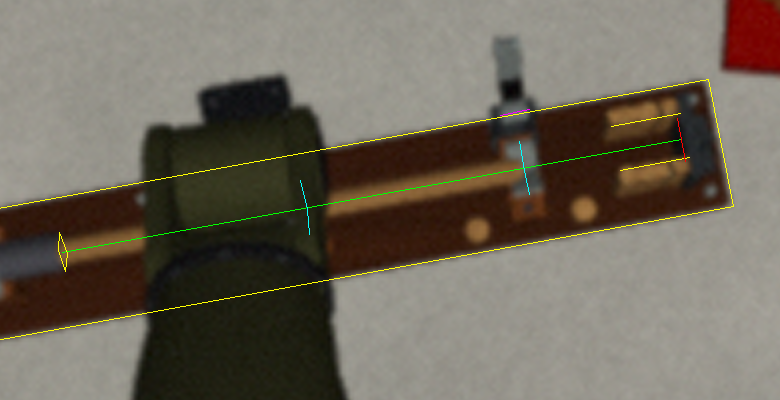

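The lead is now in the keeper rest, about y = -127. Next I'll lower, release and regrip for the last stroke.

```bash
python3 -m pendant '[[[0,0,0.08,0],[0,0,0.08,0],[0,0,0.08,0]]]'; python3 -m pendant '[[[0,0,0,0],[0,0,0,0],[0,0,0,0],[0,0,0,0],[0,0,0,0]]]' 0; python3 -m pendant '[[[3,0,0,0],[7,0,0,0],[11,0,0,0],[15,0,0,0],[15.4,0,0,0]]]';python3 -m pendant '[[[0,0,0,0],[0,0,0,0],[0,0,0,0],[0,0,0,0],[0,0,0,0]]]' -1 20;python3 -m pendant '[[[0,0,-0.05,0],[-1.5,0,-0.08,0],[-4.5,0,-0.08,0],[-7.5,0,-0.08,0],[-9.5,0,-0.08,0]]]'; python3 -m pendant '[[[-1,0,0,0],[-2,0,0,0],[-2.4,0,0,0],[-2.4,0,0,0]]]'
python3 - <<'E'
from h import *
togo((0,95,75))
for n in ('top','scene'):
    c=cams.camera(n);cv2.imwrite(f'pics/{n}6.png',overlay(c)[600:1000,560:1340] if n=='top' else cv2.resize(c['frame'][140:230,180:380,::-1],None,fx=4,fy=4,interpolation=2))
E
```

```text
clock: 7.7
eef_pos: [484.2, 97.4, 74.6]
eef_rot: [3.141, -0.0, 1.741]
wrist_force: [1.0, 1.4, 1.4]
finger_gap: 19.4
clock: 8.2
eef_pos: [484.0, 96.8, 74.4]
eef_rot: [-3.141, 0.0, 1.741]
wrist_force: [-0.2, -0.1, -0.3]
finger_gap: 46.9
clock: 8.7
eef_pos: [457.1, 251.8, 74.5]
eef_rot: [3.141, -0.0, 1.744]
wrist_force: [0.8, -0.5, 0.7]
finger_gap: 47.0
clock: 9.2
eef_pos: [458.2, 248.0, 74.5]
eef_rot: [3.142, 0.0, 1.74]
wrist_force: [-0.4, -0.1, -0.3]
finger_gap: 19.3
clock: 9.7
eef_pos: [474.2, 152.6, 75.3]
eef_rot: [-3.142, 0.0, 1.74]
wrist_force: [1.4, 0.1, -0.2]
finger_gap: 19.5
clock: 10.1
eef_pos: [478.2, 131.2, 75.2]
eef_rot: [-3.142, 0.0, 1.741]
wrist_force: [0.3, -0.8, 0.2]
finger_gap: 19.5
togo cm [-1.41 -0.17  0.02] turn 0.0 | bench tcp [  1.7 109.1  75.2] F [ 0.3 -0.8  0.2] gap 19.5 t 10.1
```

View pics/scene6.png

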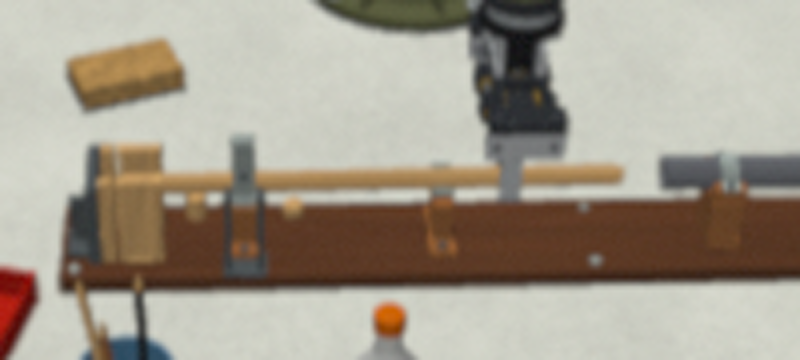

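View pics/top6.png

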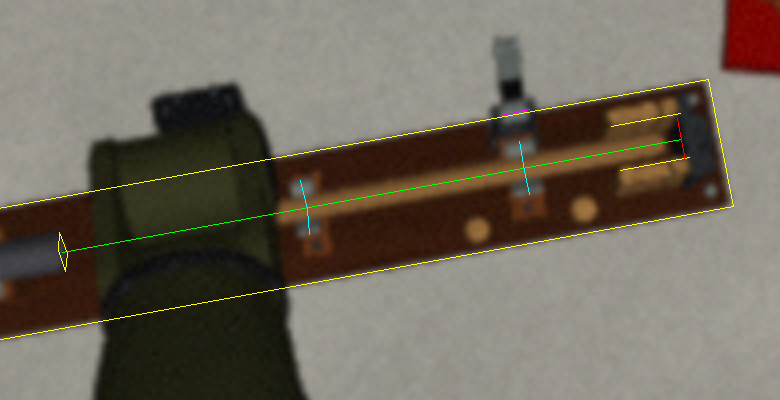

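The tail (623,173) is about 36 mm clear of the mouth and the lead about 13 mm short of the stop. I'll lower 0.8 mm and creep until force shows contact.

```bash
python3 -m pendant '[[[-0.3,0,0.07,0],[-0.6,0,0.07,0],[-0.9,0,0.07,0],[-0.9,0,0.07,0]]]'; python3 -m pendant '[[[-0.1,0,0,0],[-0.2,0,0,0],[-0.2,0,0,0]]]'; python3 -m pendant '[[[-0.1,0,0,0],[-0.2,0,0,0],[-0.2,0,0,0]]]'
```

```text
clock: 10.6
eef_pos: [479.8, 122.1, 74.6]
eef_rot: [3.141, 0.0, 1.741]
wrist_force: [1.6, -0.5, 0.6]
finger_gap: 19.8
clock: 10.9
eef_pos: [480.1, 120.4, 74.6]
eef_rot: [3.141, 0.0, 1.741]
wrist_force: [0.7, 0.4, 1.6]
finger_gap: 19.5
clock: 11.2
eef_pos: [480.4, 118.4, 74.6]
eef_rot: [3.141, -0.0, 1.741]
wrist_force: [0.7, 1.8, 1.2]
finger_gap: 19.5
```

```bash
python3 -m pendant '[[[-0.1,0,0,0],[-0.1,0,0,0]]]'; python3 -m pendant '[[[-0.1,0,0,0],[-0.1,0,0,0]]]'; python3 -m pendant '[[[-0.1,0,0,0],[-0.1,0,0,0]]]'
```

```text
clock: 11.4
eef_pos: [480.6, 117.4, 74.6]
eef_rot: [3.141, 0.0, 1.741]
wrist_force: [2.1, 1.3, 1.7]
finger_gap: 19.5
clock: 11.6
eef_pos: [480.7, 116.9, 74.6]
eef_rot: [3.141, -0.001, 1.741]
wrist_force: [1.2, 5.2, 0.9]
finger_gap: 19.4
clock: 11.8
eef_pos: [480.7, 116.8, 74.6]
eef_rot: [3.141, -0.002, 1.741]
wrist_force: [-0.5, 13.3, 0.0]
finger_gap: 19.6
```

A 13 N reaction shows the lead is against the stop. Release and check.

```bash
python3 -m pendant '[[[0.05,0,0,0],[0.05,0,0,0],[0.05,0,0,0],[0.05,0,0,0],[0.05,0,0,0]]]' 0.3; python3 -m pendant '[[[0,0,-3,0],[0,0,-7,0],[0,0,-11,0],[0,0,-15,0],[0,0,-15,0]]]'
python3 - <<'E'
from h import *
togo((0,95,75))
for n in ('top','scene','wrist'):
    c=cams.camera(n);cv2.imwrite(f'pics/{n}7.png',overlay(c)[600:1000,560:1340] if n=='top' else cv2.resize(c['frame'][140:230,180:380,::-1],None,fx=4,fy=4,interpolation=2) if n=='scene' else c['frame'][:,:,::-1])
E
```

```text
clock: 12.3
eef_pos: [480.7, 115.9, 74.5]
eef_rot: [-3.141, 0.0, 1.741]
wrist_force: [0.8, -0.4, -0.2]
finger_gap: 55.8
clock: 12.8
eef_pos: [482.4, 116.2, 229.7]
eef_rot: [3.133, 0.0, 1.741]
wrist_force: [0.5, -0.6, -0.1]
finger_gap: 61.4
togo cm [ 0.14 -0.46 15.46] turn 0.0 | bench tcp [  3.4  93.6 229.7] F [ 0.5 -0.6 -0.1] gap 61.4 t 12.8
```

View pics/scene7.png

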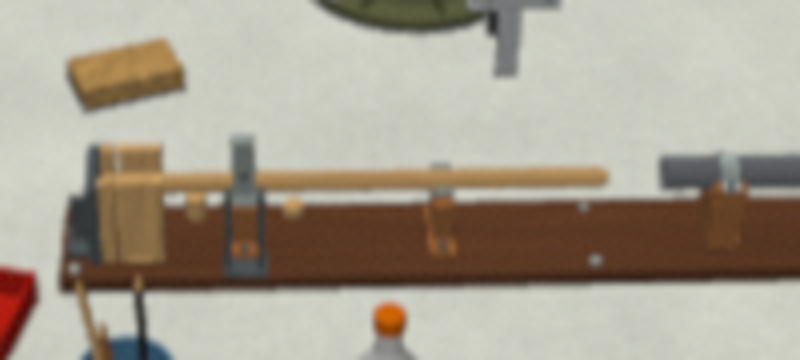

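View pics/top7.png

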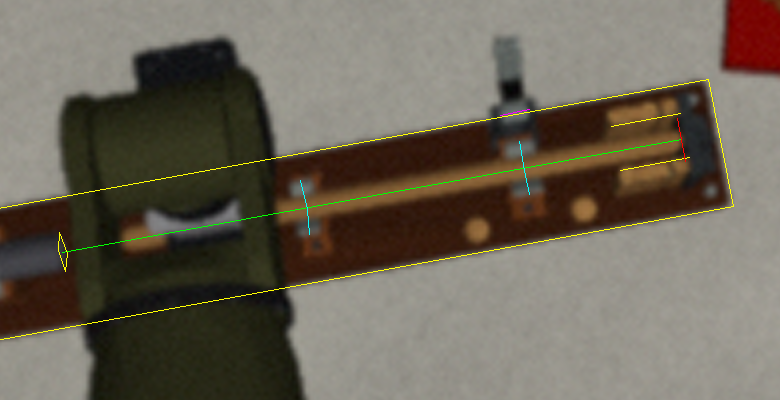

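View pics/wrist7.png

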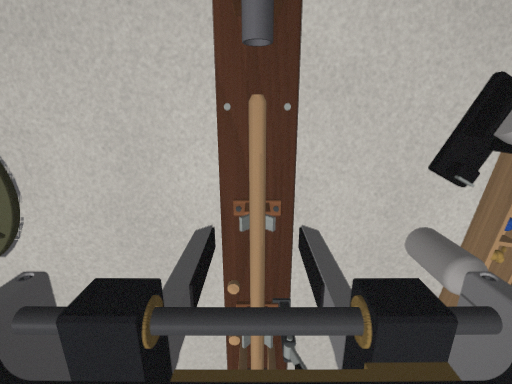

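Run:
```python
from h import *
t=cams.camera('top');s=cams.camera('scene')
print("meas top (266.5,159.7) scene (240.5,173.8)")
for a in np.arange(1.4,2.01,.1):
    p=b2w((44-102*np.cos(a),-130,101+102*np.sin(a))); print(round(a,2),proj(t,p).round(1),proj(s,p).round(1),w2b(p).round(0))
for n in ("glue","pencil_cup","tape_stand","button_tray"):
    for c,nm,z in((t,'top',80),):
        r=models.regions_of(nm,n)[:1]
        for q in r: print(n,q["score"],w2b(onz(c,q["point"],z)).round(0))
```

```text
meas top (266.5,159.7) scene (240.5,173.8)
1.4 [269.8 177.9] [240.2 162. ] [  27. -130.  202.]
1.5 [269.2 174.6] [240.2 163.4] [  37. -130.  203.]
1.6 [268.5 171.3] [240.2 165.1] [  47. -130.  203.]
1.7 [267.9 168.1] [240.2 167. ] [  57. -130.  202.]
1.8 [267.3 165. ] [240.2 169.2] [  67. -130.  200.]
1.9 [266.7 162. ] [240.2 171.6] [  77. -130.  198.]
2.0 [266.1 159.2] [240.3 174.2] [  86. -130.  194.]
glue 0.73 [252. -14.  80.]
pencil_cup 0.61 [ 240. -225.   80.]
tape_stand 0.81 [278. 152.  80.]
button_tray 0.7 [  89. -424.   80.]
```

The rod is against the stop with its tail about 50 mm clear of the mouth. The keeper is at about 1.95 rad. I'll shut the fingers, go round behind the keeper and sweep it over.

```bash
python3 -m pendant '[[[0,0,-1,0],[0,2,-2,0],[0,5,-2,0],[0,8,-2,0],[0,11,-2,0]]]' -1 20; python3 -m pendant '[[[-4,0,0,0],[-8,0,0,0],[-12,0,0,0],[-16,0,0,0],[-20,0,0,0]]]';python3 -m pendant '[[[-2.4,0,0,0],[-2.4,0,0,0],[-2.4,0,0,0]]]'
python3 - <<'E'
from h import *
togo((108,-130,168))
for n in ('scene','wrist'):
    c=cams.camera(n);cv2.imwrite(f'pics/{n}8.png',overlay(c)[600:1000,560:1340] if n=='top' else cv2.resize(c['frame'][130:220,180:380,::-1],None,fx=4,fy=4,interpolation=2) if n=='scene' else c['frame'][:,:,::-1])
E
```

```text
clock: 13.75
eef_pos: [590.3, 134.8, 245.3]
eef_rot: [3.141, 0.0, 1.741]
wrist_force: [0.2, -0.6, 0.0]
finger_gap: 24.3
clock: 14.25
eef_pos: [623.2, -64.1, 245.3]
eef_rot: [3.141, 0.0, 1.741]
wrist_force: [0.2, 0.2, -0.4]
finger_gap: 0.7
clock: 14.55
eef_pos: [627.1, -86.1, 244.8]
eef_rot: [3.142, -0.0, 1.74]
wrist_force: [1.1, 0.6, -0.2]
finger_gap: 0.8
togo cm [ 0.02 -0.38  7.68] turn -0.0 | bench tcp [ 111.8 -130.2  244.8] F [ 1.1  0.6 -0.2] gap 0.8 t 14.55
```

View pics/scene8.png

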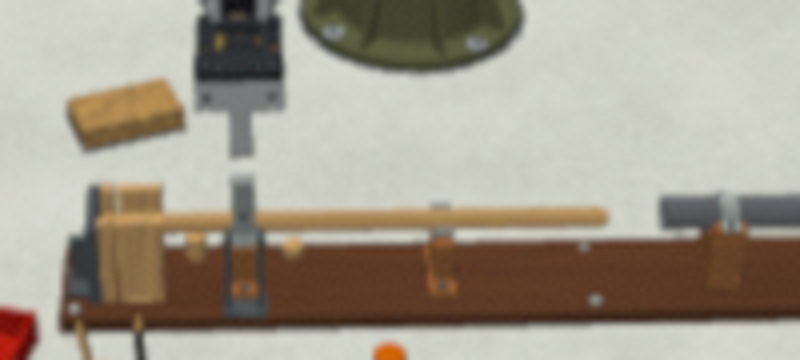

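View pics/wrist8.png

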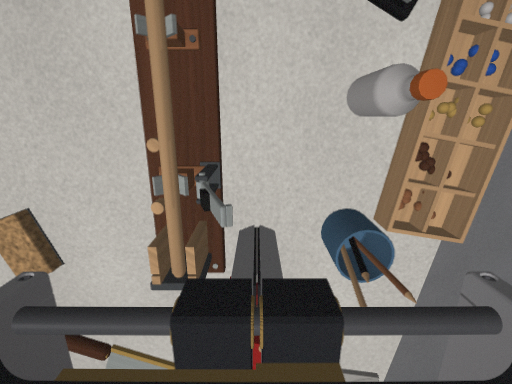

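In the scene view the fingers (241,140) line up with the keeper (243,185). I'll descend behind it.

```bash
python3 -m pendant '[[[0,0.5,1,0],[0,0.5,3,0],[0,0.5,4.5,0],[0,0.5,4.5,0]]]'; python3 -m pendant '[[[0,0,1.5,0],[0,0,3.1,0],[0,0,3.1,0]]]'
python3 - <<'E'
from h import *
togo((60,-130,168))
for n in ('scene','wrist'):
    c=cams.camera(n);cv2.imwrite(f'pics/{n}9.png',cv2.resize(c['frame'][130:220,180:380,::-1],None,fx=4,fy=4,interpolation=2) if n=='scene' else c['frame'][:,:,::-1])
E
```

```text
clock: 15.05
eef_pos: [631.3, -84.3, 196.8]
eef_rot: [-3.138, -0.001, 1.742]
wrist_force: [-0.6, 0.2, -0.5]
finger_gap: 0.3
clock: 15.35
eef_pos: [631.3, -84.9, 166.4]
eef_rot: [-3.139, -0.001, 1.741]
wrist_force: [-0.8, 0.1, 1.1]
finger_gap: 0.0
togo cm [-0.02 -5.62 -0.15] turn 0.001 | bench tcp [ 116.2 -129.7  166.4] F [-0.8  0.1  1.1] gap 0.0 t 15.35
```

View pics/scene9.png

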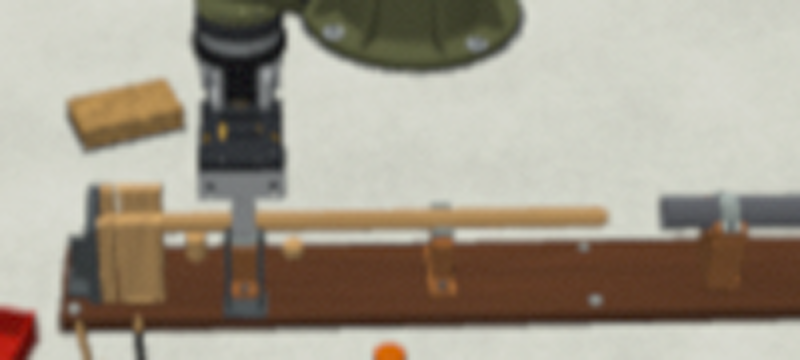

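View pics/wrist9.png

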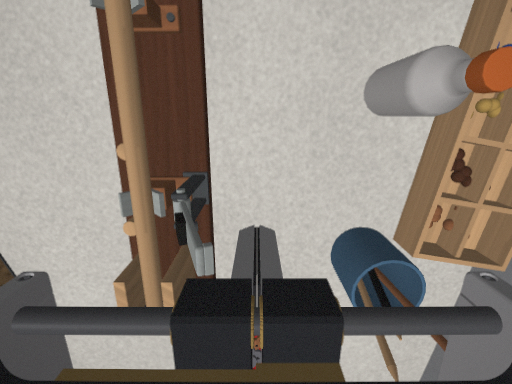

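The fingers stand behind the keeper, whose tip is at (205,265) in the wrist view, left of the finger. Now I'll sweep towards the robot.

```bash
python3 -m pendant '[[[0,-1,0,0],[0,-2.2,0,0],[0,-3.4,0,0],[0,-4.6,0,0],[0,-5.8,0,0]]]';  python3 -m pendant '[[[0,-1,0,0],[0,-2,0,0],[0,-3,0,0],[0,-3.6,0,0],[0,-3.6,0,0]]]'
python3 - <<'E'
from h import *
togo((0,-130,143))
for n in ('scene','wrist'):
    c=cams.camera(n);cv2.imwrite(f'pics/{n}10.png',cv2.resize(c['frame'][130:220,180:380,::-1],None,fx=4,fy=4,interpolation=2) if n=='scene' else c['frame'][:,:,::-1])
E
```

```text
clock: 15.95
eef_pos: [575.1, -95.2, 170.1]
eef_rot: [3.139, 0.001, 1.741]
wrist_force: [1.0, -0.2, 1.8]
finger_gap: 0.1
clock: 16.45
eef_pos: [538.8, -101.4, 168.8]
eef_rot: [-3.142, 0.0, 1.74]
wrist_force: [-0.0, 1.2, -0.3]
finger_gap: 0.4
togo cm [ 0.04 -2.22  2.58] turn 0.0 | bench tcp [  22.2 -130.4  168.8] F [-0.   1.2 -0.3] gap 0.4 t 16.45
```

View pics/scene10.png

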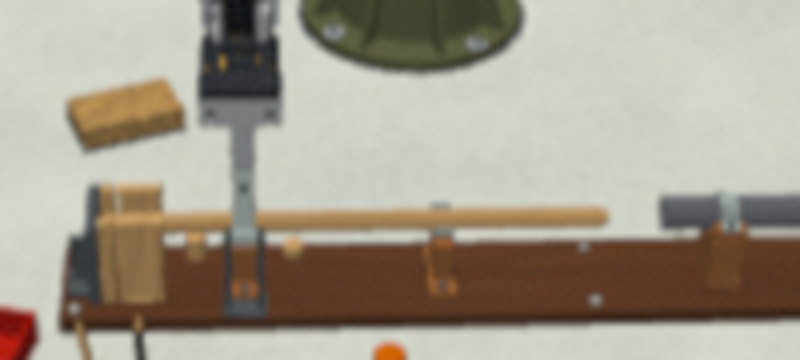

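View pics/wrist10.png

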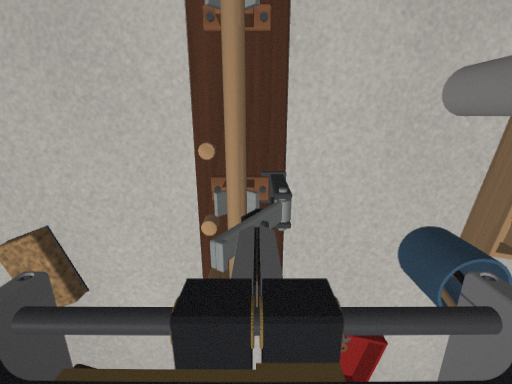

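The bar (212,255 to 285,205) now leans over the rod at about 1.0 rad. I'll follow the arc down.

```bash
python3 -m pendant '[[[0,-0.8,0.7,0],[0,-1.4,1.5,0],[0,-1.9,2.4,0],[0,-2.2,3.3,0],[0,-2.2,3.3,0]]]';  python3 -m pendant '[[[0,-0.1,0.6,0],[0,-0.2,1.2,0],[0,-0.2,1.2,0]]]'; python3 -c "
from h import *
togo((0,-130,115.6))
c=cams.camera('wrist');cv2.imwrite('pics/w11.png',c['frame'][:,:,::-1])"
```

```text
clock: 17.05
eef_pos: [516.7, -104.9, 134.0]
eef_rot: [-3.139, -0.001, 1.741]
wrist_force: [-0.5, 0.3, 0.5]
finger_gap: 0.5
clock: 17.35
eef_pos: [515.4, -105.2, 122.7]
eef_rot: [-3.141, -0.0, 1.741]
wrist_force: [0.6, 0.2, -0.3]
finger_gap: 0.5
togo cm [0.02 0.15 0.71] turn 0.001 | bench tcp [  -1.5 -130.2  122.7] F [ 0.6  0.2 -0.3] gap 0.5 t 17.35
```

View pics/w11.png

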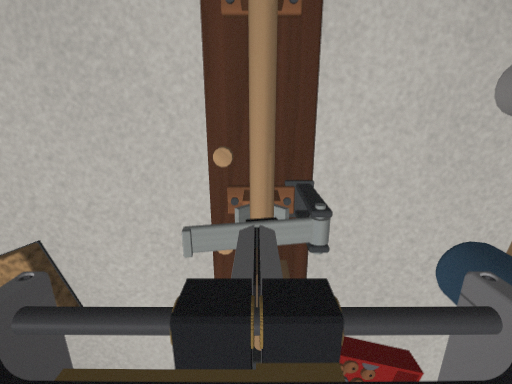

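The bar is nearly level (185,240 to 325,232). Now I'll press gently in small steps.

```bash
python3 -m pendant '[[[0,0,0.3,0],[0,0,0.5,0],[0,0,0.5,0]]]';  python3 -m pendant '[[[0,0,0.1,0],[0,0,0.2,0],[0,0,0.2,0]]]';python3 -m pendant '[[[0,0,0.1,0],[0,0,0.1,0]]]'
```

```text
clock: 17.7
eef_pos: [515.7, -105.3, 118.3]
eef_rot: [-3.141, -0.0, 1.741]
wrist_force: [0.0, 0.0, -0.3]
finger_gap: 0.5
clock: 18.0
eef_pos: [515.7, -105.3, 116.5]
eef_rot: [-3.142, -0.0, 1.741]
wrist_force: [-0.3, 0.0, 1.2]
finger_gap: 0.8
clock: 18.2
eef_pos: [515.7, -105.3, 115.5]
eef_rot: [-3.142, 0.0, 1.741]
wrist_force: [-0.0, -0.6, -0.0]
finger_gap: 0.7
```

```bash
python3 -m pendant '[[[0,0,0.1,0],[0,0,0.1,0]]]';  python3 -m pendant '[[[0,0,0.1,0],[0,0,0.1,0]]]';python3 -m pendant '[[[0,0,0.1,0],[0,0,0.1,0]]]'
```

```text
clock: 18.4
eef_pos: [515.7, -105.3, 114.8]
eef_rot: [3.141, 0.0, 1.741]
wrist_force: [-2.7, 0.3, 4.7]
finger_gap: 0.7
clock: 18.6
eef_pos: [515.8, -105.3, 114.6]
eef_rot: [3.141, 0.0, 1.741]
wrist_force: [-6.8, 0.6, 13.3]
finger_gap: 0.4
clock: 18.8
eef_pos: [515.8, -105.3, 114.3]
eef_rot: [3.141, 0.001, 1.741]
wrist_force: [-11.0, 2.1, 22.8]
finger_gap: 0.5
```

Force rises to 23 N at a fingertip height of 106.5 mm, matching the pad bearing on the rod at about 0.06. Lift off and check.

```bash
python3 -m pendant '[[[0,0,-0.3,0],[0,0,-2,0],[0,0,-6,0],[0,0,-10,0],[0,0,-13,0]]]';  python3 -m pendant '[[[3,-4,-1,0],[5,-8,-1,0],[7,-12,-1,0],[9,-15,-1,0],[9,-15,-1,0]]]'
python3 - <<'E'
from h import *
togo((0,0,100))
for n in ('top','scene'):
    c=cams.camera(n);cv2.imwrite(f'pics/{n}12.png',overlay(c)[600:1000,560:1340] if n=='top' else cv2.resize(c['frame'][130:220,180:380,::-1],None,fx=4,fy=4,interpolation=2))
c=cams.camera("scene")
for a in (0.0,.06,.12,.2,.3):
  p=b2w((44-102*np.cos(a),-130,101+102*np.sin(a)+3)); print(a,(proj(c,p)-[180,130])*4+2, (proj(cams.camera("top"),p)-[140,150])*4+2)
c=cams.camera("wrist");cv2.imwrite('pics/w12.png',c['frame'][:,:,::-1])
E
```

```text
clock: 19.3
eef_pos: [515.9, -105.3, 244.9]
eef_rot: [3.14, 0.001, 1.741]
wrist_force: [0.6, 0.3, 0.5]
finger_gap: 0.5
clock: 19.8
eef_pos: [350.4, -40.9, 252.9]
eef_rot: [3.14, 0.0, 1.741]
wrist_force: [0.6, 0.1, 0.3]
finger_gap: 0.3
togo cm [ 3.89 15.31 15.32] turn 0.001 | bench tcp [-153.3  -39.   252.9] F [0.6 0.1 0.3] gap 0.3 t 19.8
0.0 [243.86210795 163.96241535] [538.2310789 236.2627993]
0.06 [243.76960991 158.69139216] [538.40300275 235.30945294]
0.12 [243.67873733 153.65097519] [538.49006573 233.8966735 ]
0.2 [243.56059869 147.3193693 ] [538.47184523 231.29823549]
0.3 [243.41873776 140.08636608] [538.23015513 226.90935355]
```

View pics/scene12.png

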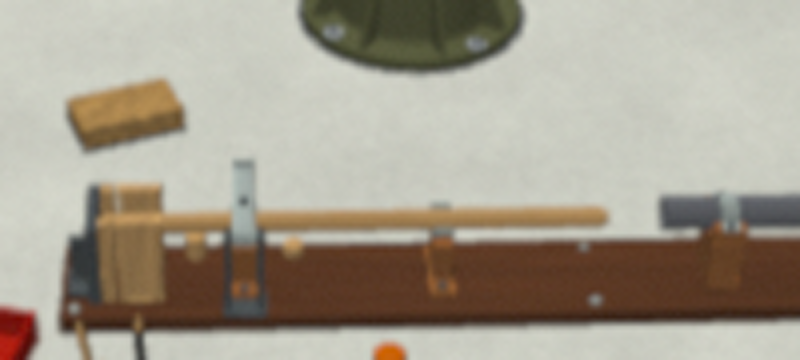

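View pics/top12.png

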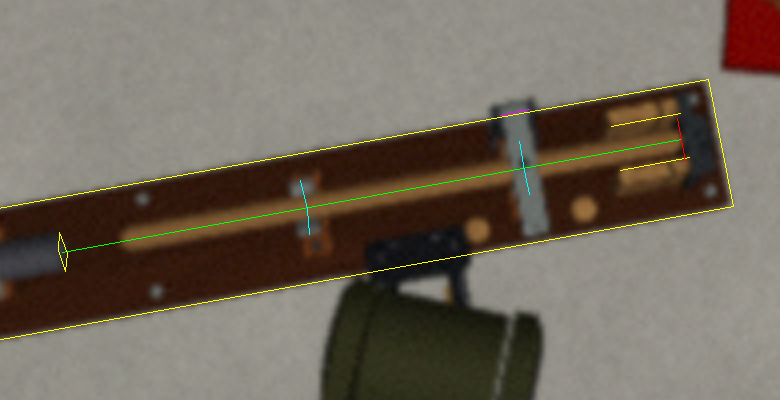

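View pics/w12.png

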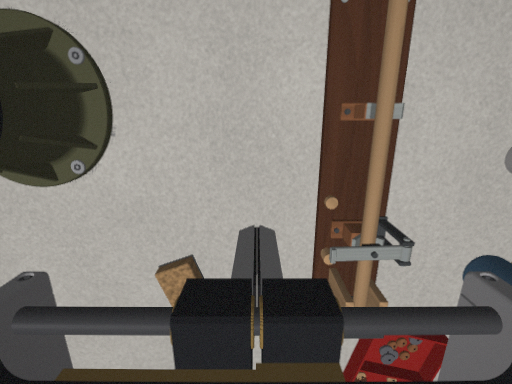

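The keeper tip is at scene row 160, against 158.7 predicted for 0.06 rad. The tail is unchanged at 607, the lead is at the stop, and nothing touches the robot. Handing in.

```bash
python3 -c "
from cell import manip
print(manip.sign_off())"
```

```text
the job is handed in; nothing more can be done
None
```

I drew the rod out of its tube in three hand-over-hand strokes, pushed it against the end stop, and folded the keeper down onto it. The job is handed in at about 20 s of the 61 s allowed; the hand-in reported no verdict.

- **Rod at the stop:** I crept the rod forward until the wrist force rose to 13 N, then released it. The tail measured about 50 mm clear of the tube mouth, as it should with the lead against the stop. It had not moved after the keeper was folded.
- **Rod in the rests:** the camera views show it lying in both V rests along their line, within the roughly 2 mm calibration. I saw no finer sideways or height reading than that.
- **Keeper:** I swept it over from behind with the fingers shut. I then pressed until the force reached 23 N with the fingertips at 106.5 mm, which fits the pad bearing on the rod. The scene picture puts it at about 0.05 rad, under the 0.12 limit. The top view is too coarse on this angle to confirm it.
- **Everything else:** the gripper was well clear at hand-in and touching nothing. The two slices and the sanding block look where they were. I did not measure the other bystanders at the end, though the arm was never seen touching any of them.

No check failed.

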